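# Shut the socket case and hold its label holder pressed home behind the lip

### The job

Lower the open lid of the grey socket case shut without slamming it. Then pick up the aluminium label holder from the bench by its upright pull, lay it flat on the closed lid and slide its free end in under the steel lip beside the hinge until it is fully home against the stops. A spring pushes it back out, so finish still gripping the holder and pressing it home; leave the tin, the wrench and the wood offcut where they are.

Things in the scene. Friction and masses are not known exactly. Their poses are not given: they have to be found in the camera images.
- case: Grey steel socket case fixed to the bench, 180 (x) x 240 (y) x 55 mm high without its lid. Origin: centre of its underside; x points from its front to the hinge side (away from the robot), y along the hinge, z up.
- lid (a joint): Angle of the case's lid in rad: 0 shut (level), growing as it opens, to 1.6. The hinge is along the case's far (+x) side, so the free edge is the one nearest the robot. The stiff hinge friction holds the lid where it is left; about 2 to 5 N downwards near the free edge lowers it. Lid 186 x 246 x 8 mm, 400 g, plain and flat but for the pocket next to the hinge.
- lid_hinge (a point): Point on the hinge axis at mid-length, 66.5 mm above the bench, 3 mm above the plane of the lid's top face. Its axes turn with the lid: x from the free edge to the hinge, y along the hinge, z out of the lid's top face. With the lid shut its axes are the case's.
- lid_edge (a point): Point on the lid's top (outer) face, 8 mm in from the free edge, mid-width, 175 mm from the hinge axis; axes as lid_hinge. When shut the lid's top is 63.5 mm above the bench.
- pocket_home (a point): Point on the lid's top face, 30 mm from the hinge axis, mid-width, in the pocket under the lip: where label_nose must come. Axes as lid_hinge: the holder slides in along +x. Two fixed stop shoulders, from 16 mm each side of centre outwards, have their faces exactly at this point's x. Inside width of the pocket 64 mm.
- lip_front (a point): Point on the lid's top face below the front of the steel lip, 29 mm in front (-x) of pocket_home; axes as lid_hinge. The lip is a roof 80 mm wide, underside 9.5 mm above the lid (12.5 mm on top); its turned-up front edge reaches 16 mm. The side cheeks, 64 mm apart, flare to about 84 mm apart 8 mm in front of this point.
- keeper: Sprung steel tongue, 28 mm wide, between the two stops under the lip, sliding along x. Origin: middle of its front face at lid-top level, resting 6 mm in front of pocket_home. It pushes the holder back with 3 N at first touch, 5 N when the holder is home against the stops. A push of 8 to 15 N on the holder brings it home, plus friction: press down only lightly.
- label_plate: Loose aluminium label holder, 140 g nominal: flat plate 90 (x) x 58 (y) x 5 mm with an upright pull (14 mm along x, 40 mm along y, from the plate's top to 33 mm above the underside) near its rear, and a paper card on the front half. Origin: centre of the underside; x points to the free front end that goes under the lip, z up. Lies flat on the bench, on one side of the case or the other.
- label_nose (a point): Middle of the holder's front edge at its underside, 45 mm ahead (+x) of its origin; axes as the holder.
- label_pull (a point): Grip point on the pull's axis, 17 mm behind (-x) the holder's origin, 62 mm behind label_nose, 27 mm above the underside; axes as the holder. With the TCP here and the tool pointing down the fingertips are 3 mm above the plate. Can be gripped across 14 mm (closing along x) or across 40 mm (along y).
- grease_tin: Bystander: plain steel tin, radius 34 mm, 70 mm high, across the case from the holder. Origin: centre of its underside.
- wrench: Bystander: steel wrench lying on the bench, far left. Origin at its underside, mid-length.
- offcut: Bystander: wood offcut 100 x 45 x 40 mm on the bench, far right. Origin: centre of its underside.

How it is judged:
By the outcome, as a careful person would: the job done as asked, in the order asked, and still so for the second after the job is handed in, while the arm keeps its last pose, push and grip.
It also fails if it takes over 61 s, if anything falls off the work surface, if the arm or the gripper's body presses on something with over 40 N, if the wrist force passes 120 N, or if a joint passes its speed limit or range.

### The arm

A 7-joint arm with a two-finger parallel gripper is mounted at the origin on the work surface. World frame = base frame: x ahead of the robot, y to its left, z up, the work surface at z = 0. Lengths are in m, angles in rad, forces in N, time in s.
With the tool pointing down it reaches from about 0.425 to 0.925 m from the base axis. Payload 6.8 kg.
Tool frame: the origin (TCP) lies between the finger pads, 19 mm behind the fingertips; this is the grasp point; z points along the fingers, y is the line along which they close (so a half turn about z gives the same grasp; the last joint's range is limited). The gripper opens to 85 mm and grips with 20 to 120 N. Pads are 22 mm wide; open, the fingers measure 114 mm over their backs; the gripper's body (76 mm by 85 mm) begins 54 mm behind the grasp point. The pads swing forward as they close: fully open they stand 13 mm farther back than shut.
Start: joints at [-0.108, 0.477, 0.022, 1.555, -0.011, 1.109, -0.083], TCP at [0.675, 0, 0.25] pointing down, gripper open.
Joint ranges: [-2.96, 2.96], [-0.34, 2.1], [-1.41, 1.46], [0.24, 2.44], [-1.37, 4.51], [0.17, 1.92], [-2.96, 2.96]. Speed limits (rad/s): [2.39, 2.39, 3.14, 3.14, 3.14, 3.14, 3.14].

### API

Orientations are given as a unit quaternion [w, x, y, z].
In Python, from station import bot gives the robot as it stands.
- The arm moves only by the shell command python3 nudge.py FILE [FORCE], which reads ROWS from the file FILE. ROWS is a JSON list of rows, 1 to 20 of them, each an object with the fields x, y, z (the shift in m), turn (a turn about the tool's z in rad), finger_gap (the opening from 0.0 (shut) to 1.0 (fully open)); a field left out counts as zero (the opening has to be given); each row shifts and turns the commanded pose from where the row before left it, along the tool's axes as they then stand; what a row does not reach is not made up. A row lasts 1/10 s, in which the tool goes at most 0.05 m and 0.15 rad, less where a joint would pass 70% of its speed; a pose out of reach is approached as far as the arm can. The fingers move at their own pace and stop on an object; FORCE is the grip in N (left out, the last holds). Time passes only in rows, so rows that do not move let the fingers close. It prints the time, the measured TCP pose, the force, the opening and the grip force at its end. Input that does not fit is refused with a message, and nothing moves.
- bot.get_obs(): the state, without advancing time (a new reading comes with each control period).
- bot.read_camera(name): name is "scene" or "side" or "wrist"; returns the picture (384x512x3 uint8, blue, green, red); there is no depth.
- bot.camera_info(name): a dict with "vertical_fov" (degrees; the focal length in pixels is half the picture's height over the tangent of half this angle, whatever the lens; pixels are square), "cx", "cy" (the principal point, pixels), "view" (4x4, takes a point from world to camera coordinates); the wrist camera has in their place "hand_eye" (4x4, takes a point from camera to tool coordinates, whose origin is the TCP and whose axes are the flange's). Camera axes: x right, y up, looking along -z (the intrinsics and any distortion apply to the point x, -y, -z); pixel columns grow to the right and rows downward; lengths in m; the calibration is good to about 2 mm. The wrist camera is an equidistant fisheye: a pixel r from the principal point sees the ray r / f radians off the axis. A picture is of the moment at which its call begins: read the wrist's pose just before it. camera_info takes no time and is no camera call.
- bot.hand_in(): hands the job in; it is judged then, once.
The state is a dict: "t": time; "q": joint angles; "joint_vel": joint speeds; "joint_torque": joint torques, N m; "eef_pos": TCP position; "tool_rot": TCP orientation; "contact_force": force on the tool from outside, world axes, zero at the start; "torque": the same for the moment, N m; "gripper_width": opening from 0.0 (shut) to 1.0 (fully open); "grasp_force": force on a finger pad.
Only numpy, scipy, OpenCV 4.12 (cv2) and the standard library are available. Lean on these libraries where they do the work, as an engineer would, in place of code of your own. Each camera call takes 0.05 s, during which the arm holds its last target. There are 200 camera calls.

## Working session

There is one attempt and no reset: what is moved stays moved. The work goes in short steps, Python scripts to look and compute and a shell command to move; the robot and the scene stay as the last step left them, time stands still between calls to the robot, and variables do not carry over. Pictures are saved under pics/ and viewed, at most 10 in all, crops included, and the job is handed in when it is done.

```bash
ls; mkdir -p pics
cat > h.py <<'E'
import numpy as np, cv2
from station import bot
E
python3 - <<'E'
from h import *
o=bot.get_obs(); print(o)
a=bot.read_camera("scene"); b=bot.read_camera("side")
cv2.imwrite("pics/scene.png",a); cv2.imwrite("pics/side.png",b)
for n in("scene","side","wrist"): print(n,bot.camera_info(n))
E
```

```text
nudge.py
pics
station.py
{'t': 0.0, 'q': array([-0.1080928 ,  0.47779911,  0.0223747 ,  1.55645084, -0.01149158,
        1.10928773, -0.08306951]), 'joint_vel': array([ 1.39430094e-03,  4.54983192e-05,  1.20010372e-03,  2.28187697e-05,
       -6.22046963e-04, -4.15832053e-04,  1.18265464e-03]), 'joint_torque': array([-5.45967814e-04, -5.96443820e+01,  1.60769675e+00, -2.81194621e+01,
        1.24063640e-02,  9.39900521e-03,  2.20753498e-05]), 'eef_pos': array([ 6.74446521e-01, -4.07383339e-05,  2.49027285e-01]), 'tool_rot': array([-5.83705406e-04,  7.07100271e-01,  7.07112708e-01, -6.95779676e-04]), 'contact_force': array([-1.06943166,  0.18472013,  0.35334849]), 'torque': array([-0.00280849,  0.00072181, -0.00724831]), 'grasp_force': 0.0, 'gripper_width': 0.9963207357892537}
scene {'vertical_fov': 55.81677190422398, 'cx': 254.2063464834229, 'cy': 192.4966272847351, 'view': array([[ 0.01266544,  0.99991248,  0.00382342, -0.01746125],
       [-0.76854047,  0.00728847,  0.63975966,  0.39193114],
       [ 0.6396758 , -0.01104129,  0.76856552, -1.51328396],
       [ 0.        ,  0.        ,  0.        ,  1.        ]])}
side {'vertical_fov': 57.79320203478702, 'cx': 252.1925380993374, 'cy': 196.52623613839876, 'view': array([[ 0.8422483 , -0.53908739, -0.0016081 , -0.47295707],
       [ 0.30420708,  0.47281391,  0.82698552, -0.21959705],
       [-0.44505714, -0.69701635,  0.56222092, -0.69744584],
       [ 0.        ,  0.        ,  0.        ,  1.        ]])}
wrist {'vertical_fov': 65.70646984690485, 'cx': 248.74968527635298, 'cy': 193.82433903747255, 'hand_eye': array([[-1.95960588e-03,  9.58226942e-01,  2.86002250e-01,
         7.21341050e-02],
       [ 9.99998079e-01,  1.86467690e-03,  6.04255652e-04,
        -1.55736479e-04],
       [ 4.57122579e-05,  2.86002884e-01, -9.58228756e-01,
        -1.24257561e-01],
       [ 0.00000000e+00,  0.00000000e+00,  0.00000000e+00,
         1.00000000e+00]])}
```

View pics/scene.png

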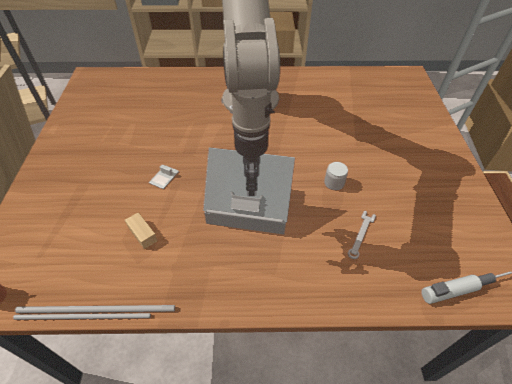

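View pics/side.png

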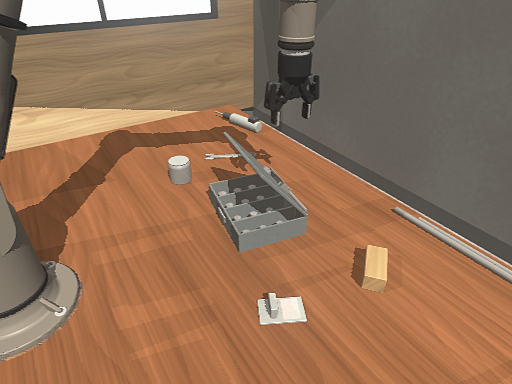

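Run:
```python
from h import *
a=cv2.imread("pics/scene.png");b=cv2.imread("pics/side.png")
c1=cv2.resize(a[140:240,140:300],None,fx=5,fy=5,interpolation=cv2.INTER_CUBIC)
cv2.imwrite("pics/c1.png",c1)
c2=cv2.resize(b[120:330,200:320],None,fx=2.857,fy=2.857,interpolation=cv2.INTER_CUBIC)
c2=cv2.resize(b[125:335,200:400][:,:],(571,600),interpolation=cv2.INTER_CUBIC)
cv2.imwrite("pics/c2.png",c2)
```

```text
(no output)
```

View pics/c1.png

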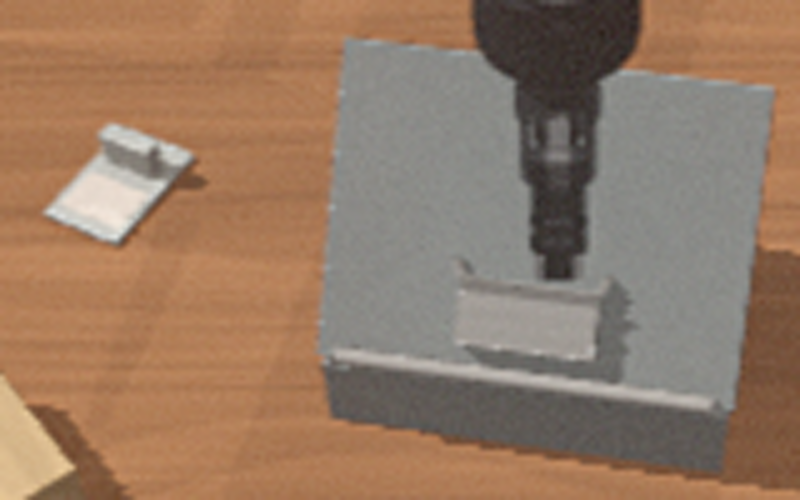

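View pics/c2.png

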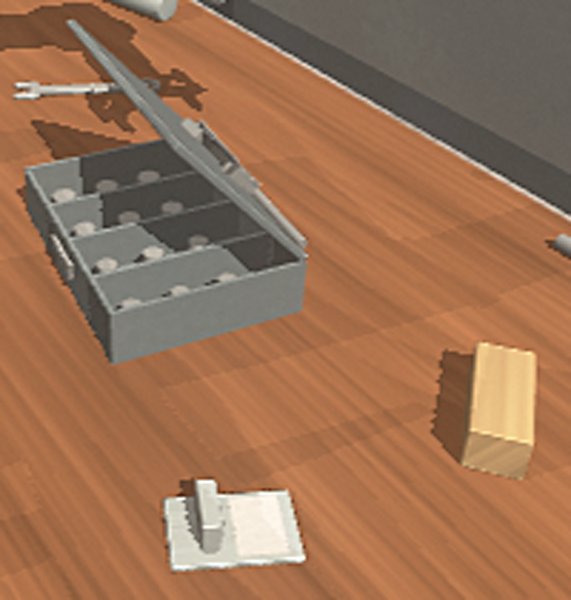

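```bash
cat >> h.py <<'E'
def ray(n,u,v):
    c=bot.camera_info(n); f=192/np.tan(np.radians(c["vertical_fov"]/2))
    d=np.array([(u-c["cx"])/f,-(v-c["cy"])/f,-1.]); V=c["view"]; R=V[:3,:3]
    return -R.T@V[:3,3], R.T@d/np.linalg.norm(d)
def onz(r,z): o,d=r; return o+d*(z-o[2])/d[2]
def tri(*rs):
    A=0;b=0
    for o,d in rs:
        P=np.eye(3)-np.outer(d,d);A=A+P;b=b+P@o
    X=np.linalg.solve(A,b); return X,[round(1000*np.linalg.norm(np.cross(X-o,d)),1) for o,d in rs]
def wray(o,u,v):
    from scipy.spatial.transform import Rotation as Ro
    c=bot.camera_info("wrist"); f=192/np.tan(np.radians(c["vertical_fov"]/2))
    x,y=(u-c["cx"])/f,(v-c["cy"])/f; th=np.hypot(x,y)
    d=np.array([np.sin(th)*x/th,-np.sin(th)*y/th,-np.cos(th)])
    H=c["hand_eye"]; R=Ro.from_quat(o["tool_rot"],scalar_first=True).as_matrix()
    return o["eef_pos"]+R@H[:3,3], R@H[:3,:3]@d
E
cat > m1.py <<'E'
from h import *
np.set_printoptions(precision=4,suppress=True)
S=lambda x,y: ray("scene",(x+.5)/5-.5+140,(y+.5)/5-.5+140)
D=lambda x,y: ray("side",(x+.5)/2.857-.5+200,(y+.5)/2.857-.5+125)
for n,r in dict(backneg=S(333,415),backpos=S(722,470),sbackneg=D(302,310),sfrontneg=D(113,362)).items(): print(n,onz(r,0))
for n,r in dict(hneg=S(333,355),hpos=S(718,405)).items(): print(n,onz(r,.0665))
for n,r in dict(stopback=D(303,262),stopfront=D(110,312),stopfarfront=D(27,172)).items(): print(n,onz(r,.055))
print("lidfree rays",S(345,40),S(773,88),D(70,22))
print("tri pos corner",tri(S(773,88),D(70,22)))
print("tri hinge neg",tri(S(333,355),D(303,245)))
print("plate scene z5: tips",[onz(S(*p),.005)for p in[(43,212),(120,243),(198,158)]])
print("plate side z5:",[onz(D(*p),.005)for p in[(303,558),(287,490),(164,498),(173,567)]])
print("pull tops z33", [onz(S(*p),.033) for p in [(103,127),(160,148)]],[onz(D(*p),.033) for p in [(195,480),(213,480),(221,518),(203,520)]])
E
python3 m1.py
```

```text
backneg [ 0.6286 -0.1375  0.    ]
backpos [0.671  0.0982 0.    ]
sbackneg [ 0.6326 -0.1391  0.    ]
sfrontneg [ 0.4573 -0.1057  0.    ]
hneg [ 0.6327 -0.1307  0.0665]
hpos [0.6705 0.0914 0.0665]
stopback [ 0.6282 -0.1385  0.055 ]
stopfront [ 0.4559 -0.1058  0.055 ]
stopfarfront [0.495  0.1184 0.055 ]
lidfree rays (array([ 1.2694, -0.0021,  0.9124]), array([-0.7252, -0.1121, -0.6793])) (array([ 1.2694, -0.0021,  0.9124]), array([-0.7055,  0.1208, -0.6983])) (array([ 0.1547, -0.6373,  0.573 ]), array([ 0.4248,  0.8114, -0.4015]))
tri pos corner (array([0.5504, 0.1204, 0.1992]), [np.float64(1.3), np.float64(1.3)])
tri hinge neg (array([ 0.633 , -0.1309,  0.0666]), [np.float64(0.3), np.float64(0.3)])
plate scene z5: tips [array([ 0.4654, -0.3417,  0.005 ]), array([ 0.493 , -0.2865,  0.005 ]), array([ 0.417 , -0.2444,  0.005 ])]
plate side z5: [array([ 0.4644, -0.3412,  0.005 ]), array([ 0.4915, -0.2911,  0.005 ]), array([ 0.4136, -0.2495,  0.005 ]), array([ 0.3875, -0.3001,  0.005 ])]
pull tops z33 [array([ 0.4142, -0.3042,  0.033 ]), array([ 0.434 , -0.2633,  0.033 ])] [array([ 0.4272, -0.2673,  0.033 ]), array([ 0.4376, -0.274 ,  0.033 ]), array([ 0.4235, -0.3026,  0.033 ]), array([ 0.4126, -0.2975,  0.033 ])]
```

The scene and side views agree within about 2 mm. The case yaw is about -0.18, the lid angle is about 0.82 rad, and the hinge mid-point is near (0.652, -0.020). The holder's pull is at (0.4247, -0.286) with yaw about -0.487. Next I'll shut the fingers and move over the lid's free edge.

```bash
echo '[{"y":-0.04,"finger_gap":0},{"y":-0.04,"finger_gap":0},{"y":-0.039,"finger_gap":0},{"turn":0.09,"finger_gap":0},{"z":0.01,"turn":0.09,"finger_gap":0},{"z":0.01,"finger_gap":0},{"finger_gap":0},{"finger_gap":0}]' > rows.txt && python3 nudge.py rows.txt 60
```

```text
t: 0.9
eef_pos: [0.5559, 0.0, 0.2295]
tool_rot: [-0.0, 0.767, 0.641, -0.0]
contact_force: [-0.9, 0.2, -0.5]
gripper_width: 0.0
grasp_force: 0.0
```

```bash
echo '[{"z":0.012,"finger_gap":0},{"z":0.01,"finger_gap":0},{"y":-0.001,"z":0.005,"finger_gap":0},{"y":-0.001,"z":0.004,"finger_gap":0},{"y":-0.002,"z":0.003,"finger_gap":0},{"y":-0.002,"z":0.003,"finger_gap":0},{"y":-0.002,"z":0.003,"finger_gap":0},{"y":-0.002,"z":0.003,"finger_gap":0}]' > rows.txt && python3 nudge.py rows.txt
echo '[{"y":-0.0025,"z":0.003,"finger_gap":0},{"y":-0.0025,"z":0.003,"finger_gap":0},{"y":-0.0025,"z":0.003,"finger_gap":0},{"y":-0.0025,"z":0.003,"finger_gap":0},{"y":-0.0024,"z":0.0032,"finger_gap":0},{"y":-0.0024,"z":0.0032,"finger_gap":0},{"y":-0.0023,"z":0.0032,"finger_gap":0},{"y":-0.0022,"z":0.0033,"finger_gap":0}]' > rows.txt && python3 nudge.py rows.txt
```

```text
t: 1.7
eef_pos: [0.5461, 0.0019, 0.187]
tool_rot: [0.0, 0.768, 0.641, 0.0]
contact_force: [1.0, -0.8, 2.4]
gripper_width: 0.0
grasp_force: 0.8
t: 2.5
eef_pos: [0.5271, 0.0052, 0.1619]
tool_rot: [0.0, 0.768, 0.641, 0.0]
contact_force: [2.1, -0.0, 0.9]
gripper_width: -0.002
grasp_force: 0.7
```

```bash
echo '[{"y":-0.0017,"z":0.0035,"finger_gap":0},{"y":-0.0016,"z":0.0035,"finger_gap":0},{"y":-0.0016,"z":0.0035,"finger_gap":0},{"y":-0.0016,"z":0.0035,"finger_gap":0},{"y":-0.0014,"z":0.0035,"finger_gap":0},{"y":-0.0014,"z":0.0035,"finger_gap":0},{"y":-0.0012,"z":0.0035,"finger_gap":0},{"y":-0.0012,"z":0.0035,"finger_gap":0},{"y":-0.001,"z":0.0035,"finger_gap":0},{"y":-0.001,"z":0.0035,"finger_gap":0},{"y":-0.001,"z":0.0035,"finger_gap":0},{"y":-0.0008,"z":0.0035,"finger_gap":0}]' > rows.txt && python3 nudge.py rows.txt
echo '[{"y":-0.0008,"z":0.0035,"finger_gap":0},{"y":-0.0006,"z":0.0035,"finger_gap":0},{"y":-0.0006,"z":0.0035,"finger_gap":0},{"y":-0.0004,"z":0.0035,"finger_gap":0},{"y":-0.0004,"z":0.0035,"finger_gap":0},{"y":-0.0002,"z":0.003,"finger_gap":0}]' > rows.txt && python3 nudge.py rows.txt
```

```text
t: 3.7
eef_pos: [0.5118, 0.008, 0.1198]
tool_rot: [-0.0, 0.768, 0.641, -0.0]
contact_force: [-0.7, -0.4, 1.1]
gripper_width: 0.004
grasp_force: 0.6
t: 4.3
eef_pos: [0.5089, 0.0086, 0.0993]
tool_rot: [-0.0, 0.768, 0.641, -0.0]
contact_force: [-0.2, -1.0, 1.4]
gripper_width: -0.003
grasp_force: 0.5
```

Next I'll go slowly over the last 17 mm.

```bash
echo '[{"z":0.003,"finger_gap":0},{"z":0.003,"finger_gap":0},{"z":0.0025,"finger_gap":0},{"z":0.002,"finger_gap":0},{"z":0.002,"finger_gap":0},{"z":0.002,"finger_gap":0},{"z":0.0015,"finger_gap":0}]' > rows.txt && python3 nudge.py rows.txt
echo '[{"z":0.001,"finger_gap":0},{"z":0.001,"finger_gap":0},{"z":0.001,"finger_gap":0},{"finger_gap":0}]' > rows.txt && python3 nudge.py rows.txt
```

```text
t: 5.0
eef_pos: [0.509, 0.0086, 0.0834]
tool_rot: [0.0, 0.768, 0.641, 0.0]
contact_force: [-1.4, 0.3, 0.8]
gripper_width: 0.002
grasp_force: 0.5
t: 5.4
eef_pos: [0.5091, 0.0085, 0.0821]
tool_rot: [-0.0, 0.768, 0.641, 0.0]
contact_force: [-6.8, 0.1, 20.0]
gripper_width: -0.002
grasp_force: 9.9
```

```bash
echo '[{"z":-0.01,"finger_gap":0},{"z":-0.03,"finger_gap":0},{"z":-0.03,"finger_gap":0},{"x":-0.03,"y":-0.003,"finger_gap":0.6},{"x":-0.04,"y":-0.004,"finger_gap":0.6},{"x":-0.04,"y":-0.004,"finger_gap":0.6},{"x":-0.04,"y":-0.004,"finger_gap":0.6},{"x":-0.04,"y":-0.004,"finger_gap":0.6},{"x":-0.04,"y":-0.004,"finger_gap":0.6},{"x":-0.04,"y":-0.004,"finger_gap":0.6},{"x":-0.035,"y":-0.004,"finger_gap":0.6},{"turn":0.1,"finger_gap":0.6},{"turn":0.1,"finger_gap":0.6},{"turn":0.109,"finger_gap":0.6},{"finger_gap":0.6},{"finger_gap":0.6}]' > rows.txt && python3 nudge.py rows.txt
python3 - <<'E'
from h import *
o=bot.get_obs(); w=bot.read_camera("wrist"); a=bot.read_camera("scene"); b=bot.read_camera("side")
for n,i in zip(("w1","s1","d1"),(w,a,b)): cv2.imwrite(f"pics/{n}.png",i)
np.savez("o1.npz",p=o["eef_pos"],q=o["tool_rot"])
top=cv2.resize(w,(400,300)); c=cv2.resize(a[140:240,140:300],(480,300),interpolation=cv2.INTER_CUBIC)
d=cv2.resize(b[150:320,200:320],(320,300*1),interpolation=cv2.INTER_CUBIC)
m=np.zeros((600,800,3),np.uint8); m[:300,:480]=c; m[:300,480:800]=d
m[300:,:400]=top; cv2.imwrite("pics/m1.png",m)
E
```

```text
t: 7.0
eef_pos: [0.4241, -0.2859, 0.1507]
tool_rot: [0.0, 0.856, 0.516, 0.0]
contact_force: [-0.4, 0.3, -1.4]
gripper_width: 0.597
grasp_force: 0.0
```

View pics/m1.png

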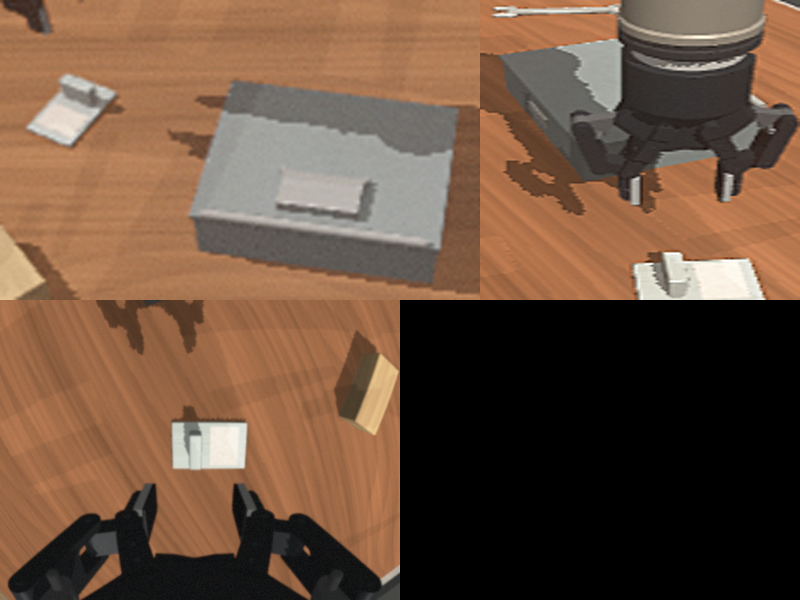

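View pics/w1.png

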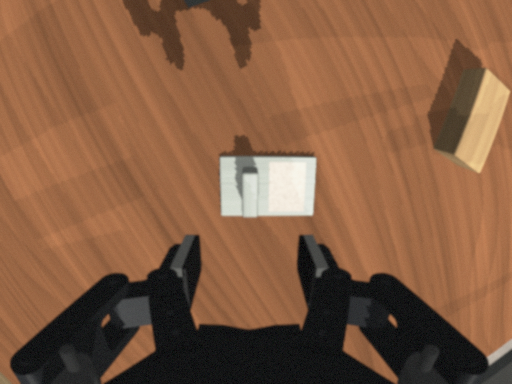

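The lid is shut. In the wrist picture the plate lies square at (221,156)–(315,215), and its pull is at about (250,172–216). Next I'll measure both.

Run:
```python
from h import *
np.set_printoptions(precision=4,suppress=True)
z=np.load("o1.npz"); o=dict(eef_pos=z["p"],tool_rot=z["q"])
w=cv2.imread("pics/w1.png")
hsv=cv2.cvtColor(w,cv2.COLOR_BGR2HSV)
m=((hsv[...,1]<70)&(hsv[...,2]>130)).astype(np.uint8); m[235:]=0; m[:,360:]=0;m[:,:200]=0;m[:120]=0
cs,_=cv2.findContours(m,cv2.RETR_EXTERNAL,cv2.CHAIN_APPROX_NONE)
r=cv2.minAreaRect(max(cs,key=cv2.contourArea)); bx=cv2.boxPoints(r); print(r)
P=[onz(wray(o,*p),.005) for p in bx]; print(np.array(P), np.mean(P,0))
for i in range(4): d=P[(i+1)%4]-P[i]; print(np.linalg.norm(d),np.arctan2(d[1],d[0]))
for z in(.02,.033): print(z,[onz(wray(o,*p),z) for p in[(243,173),(258,173),(258,216),(243,216)]])
# height of pull top by two views: side(crop c2) with wrist
D=lambda x,y: ray("side",(x+.5)/2.857-.5+200,(y+.5)/2.857-.5+125)
print(tri(D(195,480),wray(o,243,173)),tri(D(213,480),wray(o,258,173)))
print("plate corner",tri(D(303,558),wray(o,315,215.5)),tri(D(287,490),wray(o,316,156)))
cv2.imwrite("pics/cw.png",cv2.resize(w[145:225,210:326],None,fx=5,fy=5,interpolation=cv2.INTER_CUBIC))
```

```text
((267.5, 187.0), (60.0, 97.0), 90.0)
[[ 0.4126 -0.2493  0.005 ]
 [ 0.4925 -0.2912  0.005 ]
 [ 0.4677 -0.3458  0.005 ]
 [ 0.3835 -0.3007  0.005 ]] [ 0.4391 -0.2968  0.005 ]
0.09023017971342068 -0.4826875221290392
0.0599566754629696 -1.99610081406651
0.09558844420327083 2.6497744335376514
0.059016311998590615 1.0556430629616271
0.02 [array([ 0.4267, -0.2703,  0.02  ]), array([ 0.4384, -0.2764,  0.02  ]), array([ 0.4198, -0.3122,  0.02  ]), array([ 0.4076, -0.3058,  0.02  ])]
0.033 [array([ 0.4283, -0.2678,  0.033 ]), array([ 0.4394, -0.2737,  0.033 ]), array([ 0.4217, -0.3076,  0.033 ]), array([ 0.4102, -0.3015,  0.033 ])]
(array([ 0.4278, -0.2675,  0.0328]), [np.float64(0.6), np.float64(0.6)]) (array([ 0.4387, -0.2735,  0.0319]), [np.float64(0.6), np.float64(0.6)])
plate corner (array([ 0.4658, -0.3423,  0.006 ]), [np.float64(1.9), np.float64(1.9)]) (array([ 0.4927, -0.2904,  0.0038]), [np.float64(0.4), np.float64(0.4)])
```

View pics/cw.png

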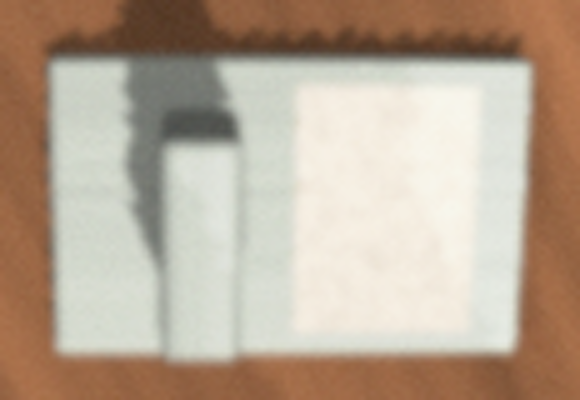

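The pull top is confirmed about 33 mm up, with its centre at (0.4249, -0.2875) and yaw -0.485. I'll go down and grip it.

```bash
echo '[{"x":-0.001,"y":0.001,"z":0.035,"finger_gap":0.6},{"z":0.035,"finger_gap":0.6},{"z":0.025,"finger_gap":0.6},{"z":0.015,"finger_gap":0.6},{"z":0.009,"finger_gap":0.6},{"z":0.0045,"finger_gap":0.6},{"finger_gap":0.6},{"finger_gap":0.0},{"finger_gap":0.0},{"finger_gap":0.0},{"finger_gap":0.0},{"finger_gap":0.0},{"finger_gap":0.0},{"finger_gap":0.0}]' > rows.txt && python3 nudge.py rows.txt 60
```

```text
t: 8.55
eef_pos: [0.4249, -0.2876, 0.028]
tool_rot: [0.001, 0.857, 0.515, 0.0]
contact_force: [-0.3, 0.3, 6.0]
gripper_width: 0.15
grasp_force: 59.4
```

```bash
echo '[{"z":-0.01,"finger_gap":0},{"z":-0.03,"finger_gap":0},{"z":-0.035,"finger_gap":0},{"z":-0.03,"finger_gap":0},{"turn":-0.1,"finger_gap":0},{"turn":-0.1,"finger_gap":0},{"turn":-0.105,"finger_gap":0},{"x":0.03,"y":0.002,"finger_gap":0},{"x":0.035,"y":0.002,"finger_gap":0},{"x":0.04,"y":0.003,"finger_gap":0},{"x":0.04,"y":0.003,"finger_gap":0},{"x":0.04,"y":0.002,"finger_gap":0},{"x":0.04,"y":0.002,"finger_gap":0},{"x":0.04,"y":0.002,"finger_gap":0},{"x":0.025,"y":0.002,"finger_gap":0},{"x":0.014,"y":0.001,"finger_gap":0},{"finger_gap":0},{"finger_gap":0}]' > rows.txt && python3 nudge.py rows.txt
python3 - <<'E'
from h import *
o=bot.get_obs(); w=bot.read_camera("wrist"); a=bot.read_camera("scene"); b=bot.read_camera("side")
for n,i in zip(("w2","s2","d2"),(w,a,b)): cv2.imwrite(f"pics/{n}.png",i)
np.savez("o2.npz",p=o["eef_pos"],q=o["tool_rot"])
s1=cv2.imread("pics/s1.png")
R=lambda i,x,y,W,H:cv2.resize(i[y:y+H,x:x+W],(400,300),interpolation=cv2.INTER_CUBIC)
m=np.vstack([np.hstack([R(w,0,0,512,384),R(s1,220,170,80,60)]),np.hstack([R(a,200,150,100,75),R(b,200,150,120,90)])])
cv2.imwrite("pics/m2.png",m); print(m.shape)
E
```

```text
t: 10.35
eef_pos: [0.4982, 0.0067, 0.1322]
tool_rot: [0.0, 0.769, 0.639, -0.0]
contact_force: [-0.3, -0.5, -1.5]
gripper_width: 0.149
grasp_force: 58.6
(600, 800, 3)
```

View pics/m2.png

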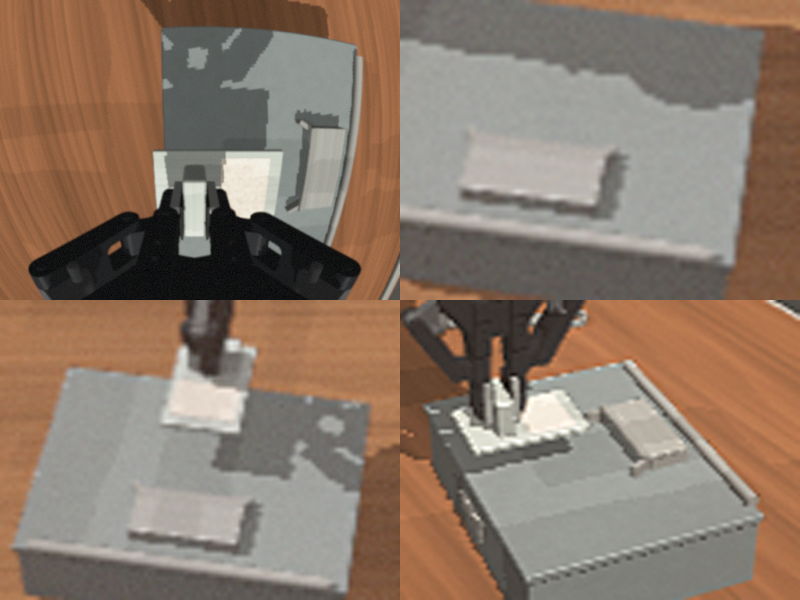

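Run:
```python
from h import *
np.set_printoptions(precision=4,suppress=True)
z=np.load("o2.npz"); o=dict(eef_pos=z["p"],tool_rot=z["q"])
h=np.array([.6515,-.0197]);c=np.array([[.984,-.178],[.178,.984]])
for n,f,(x0,y0,x1,y1) in(("scene","s1",(225,185,280,215)),("side","d2",(255,175,300,215)),("wrist","w2",(370,130,450,280))):
    i=cv2.imread(f"pics/{f}.png"); s=i[y0:y1,x0:x1].astype(int)
    m=(((s[...,2]-s[...,0])>0)&(s[...,2]-s[...,0]<35)&(s[...,2]>120)).astype(np.uint8)
    m=cv2.morphologyEx(m,cv2.MORPH_OPEN,np.ones((3,3)))
    cs,_=cv2.findContours(m,cv2.RETR_EXTERNAL,cv2.CHAIN_APPROX_NONE); k=max(cs,key=cv2.contourArea)
    b=cv2.approxPolyDP(cv2.convexHull(k),3,True)[:,0]+[x0,y0]
    rf=(lambda p:wray(o,*p)) if n=="wrist" else (lambda p:ray(n,*p))
    P=np.array([onz(rf(p),.076) for p in b]); print(n,cv2.contourArea(k)); print(np.c_[b,P[:,:2],(P[:,:2]-h)@c.T])
i=cv2.imread("pics/w2.png"); cv2.imwrite("pics/cw2.png",np.hstack([cv2.resize(i[130:290,190:350],(400,400)),cv2.resize(i[130:290,330:490],(400,400),interpolation=cv2.INTER_CUBIC)]))
```

```text
scene 1286.5
[[279.     192.       0.5721   0.0845  -0.0967   0.0884]
 [279.     214.       0.6541   0.0798  -0.0152   0.0984]
 [225.     214.       0.6525  -0.0746   0.0108  -0.0539]
 [225.     185.       0.5427  -0.0789  -0.0965  -0.0776]
 [265.     185.       0.5438   0.0433  -0.1171   0.0428]]
side 1260.5
[[255.     175.       0.6124   0.0647  -0.0535   0.0761]
 [275.     175.       0.6594   0.0345  -0.0018   0.0547]
 [299.     207.       0.6195  -0.1209  -0.0135  -0.1053]
 [299.     214.       0.6016  -0.143   -0.0271  -0.1302]
 [255.     214.       0.5141  -0.0867  -0.1233  -0.0904]]
wrist 4200.0
[[441.     165.       0.6409   0.0202  -0.0175   0.0373]
 [424.     263.       0.6282  -0.0581  -0.0161  -0.042 ]
 [383.     270.       0.5905  -0.0539  -0.0539  -0.0445]
 [399.     165.       0.6046   0.0257  -0.0542   0.0363]]
```

View pics/cw2.png

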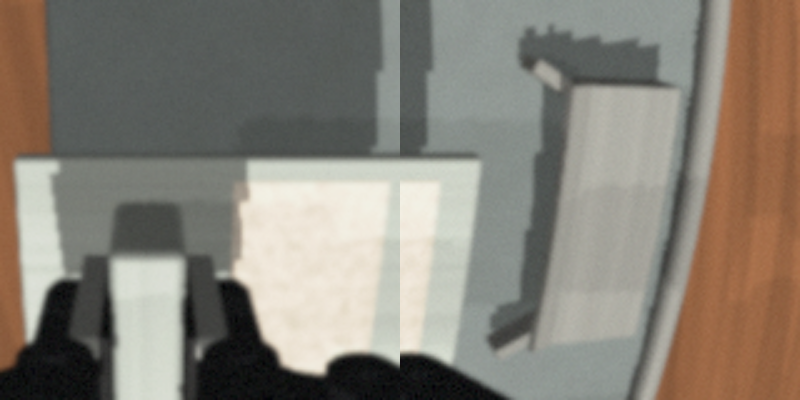

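Run:
```python
from h import *
np.set_printoptions(precision=4,suppress=True)
z=np.load("o2.npz"); o=dict(eef_pos=z["p"],tool_rot=z["q"])
h=np.array([.6515,-.0197]);c=np.array([[.984,-.178],[.178,.984]])
L=lambda P:np.r_[(P[:2]-h)@c.T,P[2]]
print("tcp",L(o["eef_pos"]))
W=lambda x,y:wray(o,x/2.5+190-.3 if x<400 else (x-400)/2.5+330-.3,y/2.5+130-.3)
print("plate far corners",[L(onz(W(*p),o["eef_pos"][2]-.022)) for p in[(14,158),(482,160)]])
S=lambda x,y: ray("scene",x/5+220-.4,y/5+170-.4)
print("scene front edge",[L(onz(S(*p),.0795)) for p in[(70,130),(215,150)]],"back",[L(onz(S(*p),.076)) for p in[(62,192),(200,212)]])
print("wrist front edge",[L(onz(W(*p),.0795)) for p in[(567,88),(533,347)]],"back",[L(onz(W(*p),.076)) for p in[(680,88),(635,336)]])
print("tri",[ (L(t[0]),t[1]) for t in (tri(S(215,150),W(567,88)),tri(S(70,130),W(533,347)),tri(S(200,212),W(680,88)),tri(S(62,192),W(635,336)))])
```

```text
tcp [-0.1556 -0.0014  0.1322]
plate far corners [array([-0.1833,  0.0278,  0.1102]), array([-0.0942,  0.0267,  0.1102])]
scene front edge [array([-0.0572, -0.0426,  0.0795]), array([-0.0567,  0.0445,  0.0795])] back [array([-0.0137, -0.0385,  0.076 ]), array([-0.0129,  0.0426,  0.076 ])]
wrist front edge [array([-0.0581,  0.037 ,  0.0795]), array([-0.0563, -0.0409,  0.0795])] back [array([-0.0168,  0.0374,  0.076 ]), array([-0.0162, -0.043 ,  0.076 ])]
tri [(array([-0.0578,  0.0407,  0.0789]), [np.float64(3.8), np.float64(3.8)]), (array([-0.0565, -0.0417,  0.0798]), [np.float64(0.9), np.float64(0.9)]), (array([-0.0151,  0.0397,  0.0736]), [np.float64(2.6), np.float64(2.6)]), (array([-0.0155, -0.0409,  0.0751]), [np.float64(2.3), np.float64(2.3)])]
```

```bash
echo '[{"x":0.0008,"z":0.015,"finger_gap":0},{"z":0.012,"finger_gap":0},{"z":0.007,"finger_gap":0},{"z":0.003,"finger_gap":0},{"z":0.0015,"finger_gap":0},{"finger_gap":0}]' > rows.txt && python3 nudge.py rows.txt
echo '[{"z":0.001,"finger_gap":0},{"z":0.001,"finger_gap":0},{"finger_gap":0}]' > rows.txt && python3 nudge.py rows.txt
```

```text
t: 11.1
eef_pos: [0.4988, 0.0088, 0.0936]
tool_rot: [0.0, 0.769, 0.639, 0.0]
contact_force: [-0.4, 0.1, -1.0]
gripper_width: 0.154
grasp_force: 58.7
t: 11.4
eef_pos: [0.4988, 0.0089, 0.0917]
tool_rot: [0.0, 0.769, 0.639, 0.0]
contact_force: [-0.9, 0.2, -0.8]
gripper_width: 0.15
grasp_force: 58.7
```

```bash
echo '[{"x":-0.0013,"z":0.0007,"finger_gap":0},{"z":0.0007,"finger_gap":0},{"finger_gap":0}]' > rows.txt && python3 nudge.py rows.txt
echo '[{"z":0.0007,"finger_gap":0},{"finger_gap":0}]' > rows.txt && python3 nudge.py rows.txt
```

```text
t: 11.7
eef_pos: [0.4988, 0.0085, 0.0914]
tool_rot: [-0.0, 0.769, 0.639, 0.001]
contact_force: [-4.2, 2.4, 10.7]
gripper_width: 0.146
grasp_force: 60.6
t: 11.9
eef_pos: [0.4988, 0.0085, 0.0913]
tool_rot: [-0.0, 0.769, 0.639, 0.001]
contact_force: [-6.1, 3.1, 21.3]
gripper_width: 0.152
grasp_force: 61.7
```

```bash
echo '[{"z":-0.0012,"finger_gap":0},{"finger_gap":0}]' > rows.txt && python3 nudge.py rows.txt
echo '[{"y":0.004,"finger_gap":0},{"y":0.006,"finger_gap":0},{"y":0.006,"finger_gap":0},{"y":0.006,"finger_gap":0},{"finger_gap":0}]' > rows.txt && python3 nudge.py rows.txt
```

```text
t: 12.1
eef_pos: [0.4989, 0.0078, 0.0914]
tool_rot: [0.0, 0.769, 0.639, 0.001]
contact_force: [-2.0, 1.3, 7.7]
gripper_width: 0.15
grasp_force: 60.1
t: 12.6
eef_pos: [0.5174, 0.0042, 0.0914]
tool_rot: [-0.002, 0.769, 0.639, -0.002]
contact_force: [-13.6, 3.0, 22.4]
gripper_width: 0.15
grasp_force: 61.9
```

```bash
echo '[{"z":-0.0008,"finger_gap":0},{"z":-0.0007,"finger_gap":0},{"finger_gap":0}]' > rows.txt && python3 nudge.py rows.txt
python3 - <<'E'
from h import *
w=bot.read_camera("wrist"); b=bot.read_camera("side")
cv2.imwrite("pics/m3.png",np.hstack([cv2.resize(w[120:300,280:460],(400,400),interpolation=cv2.INTER_CUBIC),cv2.resize(b[160:260,200:300],(400,400),interpolation=cv2.INTER_CUBIC)]))
print(bot.get_obs()["torque"])
E
```

```text
t: 12.9
eef_pos: [0.5203, 0.0033, 0.0921]
tool_rot: [0.0, 0.769, 0.639, 0.0]
contact_force: [-0.1, -0.2, -1.3]
gripper_width: 0.153
grasp_force: 58.6
[-0.01090629  0.0254878  -0.03643939]
```

View pics/m3.png

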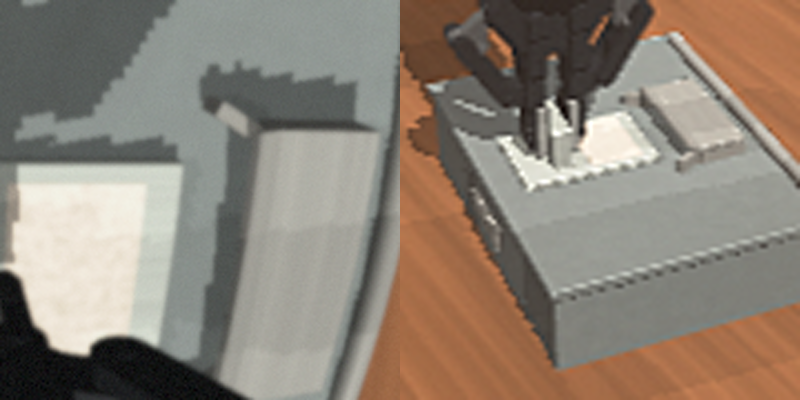

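The view shows the nose just short of the lip, clear of the cheeks. The plate's front corner is near wrist pixel (362,193) and the lip's corner near (398,178). I'll check the lateral offset.

Run:
```python
from h import *
np.set_printoptions(precision=4,suppress=True)
o=bot.get_obs()
h=np.array([.6515,-.0197]);c=np.array([[.984,-.178],[.178,.984]])
L=lambda P:np.r_[(P[:2]-h)@c.T,P[2]]
W=lambda x,y:wray(o,x/2.222+280-.3,y/2.222+120-.3)
print(L(o["eef_pos"]),o["eef_pos"],"plate corner",L(onz(W(183,164),.069)),L(onz(W(0,164),.069)),"lip",L(onz(W(262,130),.078)),L(onz(W(380,130),.076)))
print("flare tip",[L(onz(W(205,103),z)) for z in (.0635,.076)])
```

```text
[-0.1333 -0.0007  0.092 ] [0.5202 0.0034 0.092 ] plate corner [-0.0717  0.0272  0.069 ] [-0.1172  0.0276  0.069 ] lip [-0.0555  0.0381  0.078 ] [-0.0171  0.0381  0.076 ]
flare tip [array([-0.0649,  0.0414,  0.0635]), array([-0.0704,  0.0439,  0.076 ])]
```

The plate edge is 10.8 mm inside the lip edge against a nominal 11 mm, so it is centred. I'll slide it in.

```bash
echo '[{"y":0.004,"finger_gap":0},{"y":0.005,"finger_gap":0},{"y":0.005,"finger_gap":0},{"y":0.005,"finger_gap":0},{"finger_gap":0}]' > rows.txt && python3 nudge.py rows.txt
echo '[{"y":0.004,"finger_gap":0},{"y":0.004,"finger_gap":0},{"y":0.004,"finger_gap":0},{"y":0.002,"finger_gap":0},{"finger_gap":0}]' > rows.txt && python3 nudge.py rows.txt
```

```text
t: 13.5
eef_pos: [0.5399, -0.0001, 0.0923]
tool_rot: [0.0, 0.769, 0.639, 0.0]
contact_force: [-0.7, -0.4, -1.1]
gripper_width: 0.148
grasp_force: 58.6
t: 14.0
eef_pos: [0.5529, -0.0026, 0.0922]
tool_rot: [0.0, 0.769, 0.639, 0.0]
contact_force: [0.1, 0.5, -1.1]
gripper_width: 0.151
grasp_force: 58.6
```

Now I'll step in small increments against the keeper.

```bash
for i in 1; do :; done
echo '[{"y":0.002,"z":0.0003,"finger_gap":0},{"y":0.001,"z":0.0003,"finger_gap":0},{"finger_gap":0}]' > rows.txt && python3 nudge.py rows.txt
echo '[{"y":0.0015,"finger_gap":0},{"y":0.0015,"finger_gap":0},{"finger_gap":0}]' > rows.txt && python3 nudge.py rows.txt
echo '[{"y":0.001,"finger_gap":0},{"y":0.001,"finger_gap":0},{"finger_gap":0}]' > rows.txt && python3 nudge.py rows.txt
```

```text
t: 14.3
eef_pos: [0.5556, -0.003, 0.0916]
tool_rot: [0.0, 0.769, 0.639, 0.0]
contact_force: [-0.6, 1.1, -0.9]
gripper_width: 0.149
grasp_force: 58.6
t: 14.6
eef_pos: [0.5566, -0.0033, 0.0915]
tool_rot: [-0.001, 0.769, 0.639, -0.002]
contact_force: [-6.8, 1.4, 6.5]
gripper_width: 0.152
grasp_force: 59.7
t: 14.9
eef_pos: [0.5581, -0.0035, 0.0915]
tool_rot: [-0.002, 0.769, 0.639, -0.002]
contact_force: [-8.7, 2.0, 8.5]
gripper_width: 0.155
grasp_force: 59.9
```

```bash
echo '[{"y":0.0015,"z":-0.0003,"finger_gap":0},{"y":0.001,"finger_gap":0},{"finger_gap":0}]' > rows.txt && python3 nudge.py rows.txt
echo '[{"y":0.001,"finger_gap":0},{"y":0.001,"finger_gap":0},{"finger_gap":0}]' > rows.txt && python3 nudge.py rows.txt
```

```text
t: 15.2
eef_pos: [0.5607, -0.004, 0.0916]
tool_rot: [-0.002, 0.769, 0.639, -0.002]
contact_force: [-6.9, 1.6, 5.1]
gripper_width: 0.153
grasp_force: 59.7
t: 15.5
eef_pos: [0.562, -0.0043, 0.0916]
tool_rot: [-0.002, 0.769, 0.639, -0.002]
contact_force: [-10.5, 1.7, 7.2]
gripper_width: 0.147
grasp_force: 59.8
```

```bash
echo '[{"y":0.0007,"z":-0.0001,"finger_gap":0},{"finger_gap":0}]' > rows.txt && python3 nudge.py rows.txt
echo '[{"y":0.0007,"finger_gap":0},{"finger_gap":0}]' > rows.txt && python3 nudge.py rows.txt
```

```text
t: 15.7
eef_pos: [0.5623, -0.0043, 0.0916]
tool_rot: [-0.002, 0.769, 0.639, -0.002]
contact_force: [-10.9, 1.9, 7.1]
gripper_width: 0.15
grasp_force: 60.1
t: 15.9
eef_pos: [0.5623, -0.0043, 0.0916]
tool_rot: [-0.003, 0.769, 0.639, -0.003]
contact_force: [-12.4, 2.1, 9.4]
gripper_width: 0.153
grasp_force: 60.3
```

```bash
echo '[{"y":0.0008,"z":-0.0003,"finger_gap":0},{"finger_gap":0}]' > rows.txt && python3 nudge.py rows.txt
echo '[{"y":0.0006,"z":-0.0002,"finger_gap":0},{"finger_gap":0},{"finger_gap":0}]' > rows.txt && python3 nudge.py rows.txt; python3 -c "
from h import *
o=bot.get_obs();print(o['torque'],o['eef_pos'])"
```

```text
t: 16.1
eef_pos: [0.5624, -0.0044, 0.0917]
tool_rot: [-0.003, 0.769, 0.64, -0.004]
contact_force: [-13.5, 2.9, 10.6]
gripper_width: 0.148
grasp_force: 60.4
t: 16.4
eef_pos: [0.5625, -0.0044, 0.0918]
tool_rot: [-0.004, 0.769, 0.64, -0.004]
contact_force: [-15.1, 1.9, 10.2]
gripper_width: 0.148
grasp_force: 60.5
[0.5235554  2.82401855 0.08301998] [ 0.56249373 -0.00443083  0.09175966]
```

```bash
echo '[{"y":-0.0008,"finger_gap":0},{"finger_gap":0},{"finger_gap":0},{"finger_gap":0},{"finger_gap":0}]' > rows.txt && python3 nudge.py rows.txt
python3 - <<'E'
from h import *
np.set_printoptions(precision=4,suppress=True)
o=bot.get_obs(); w=bot.read_camera("wrist"); cv2.imwrite("pics/w4.png",w)
print(o["eef_pos"],o["contact_force"])
E
```

```text
t: 16.9
eef_pos: [0.5625, -0.0044, 0.0918]
tool_rot: [-0.003, 0.769, 0.64, -0.003]
contact_force: [-13.1, 1.9, 8.3]
gripper_width: 0.146
grasp_force: 60.1
[ 0.5625 -0.0044  0.0918] [-13.1067   1.9383   8.2608]
```

```bash
python3 -c "
from station import bot
print(bot.hand_in())"
```

```text
the job is handed in; nothing more can be done
None
```

I lowered the lid shut gently and slid the label holder under the lip until it stopped moving; it was still gripped and pressed with about 13 N at hand-in (about 17 s). Position and force readings agree it is home, but I had no picture views left to check it or the bystanders by eye.

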